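# Hold the recessed reset button down with the precision driver

### The job

Flip the toggle of the small grey switch box over to its other side first. Then take the thin precision driver out of its stand, reach its tip down through the hole in the top of the reset box and gently press the recessed button fully down. Finish while holding the button down with the driver in the gripper (do not let go), and leave the steel sample grip, the loupe and the brass weight where they are.

Things in the scene. Friction and masses are not known exactly. Their poses are not given: they have to be found in the camera images.
- supply_switch: dark grey switch box, fixed to the bench, 70 (x) x 50 (y) x 27 mm high, with a bare metal toggle standing up from its top, 46 mm high over all. Origin: centre of its underside; z up. The toggle swings along the box's x axis
- supply_switch_toggle (a joint): angle of the toggle: 0 = it leans to the box's +x side, 0.454 rad = thrown over, it leans to the box's -x side. Its pivot is 10 mm to +x of the box's centre and 29 mm up. It has no spring: about 0.5 N at its tip moves it slowly, 2 N at 30 mm/s, and it stays where it is left
- toggle_tip (a point): point in the upper part of the toggle, 2 mm below its top end; the toggle is 6 mm thick. It travels about 7 mm towards the box's -x side when thrown
- driver_stand: aluminium block 44 x 74 mm, 86 mm high in all, on a dark foot plate 62 x 92 mm, fixed to the bench. The driver stands in the vertical bore (5 mm wide) in the middle of its top, between two black blanking discs (9 mm) in a row along its y. Origin: centre of its underside
- driver: precision driver with round ribbed handle, 153 mm long, 28 g, standing tip down in the stand with its handle resting on the stand's top. Its y axis runs along its length towards the handle end (up, while it stands). Handle 11 mm thick, 76 mm long; shank 2.6 mm thick, 76 mm long. Origin: where shank and handle meet, 5 mm off the centre line
- driver_tip (a point): tip of the driver's shank, on its centre line
- driver_handle (a point): on the driver's centre line in its handle, 122 mm from the tip and 31 mm from the handle's end: a good place to grip it across
- reset_box: grey enclosure fixed to the bench, 120 (x, without ears) x 90 (y) x 64 mm high; on its top a round hole with a black surround, a clear lamp lens and four screws. Origin: centre of its underside; z up
- bore_mouth (a point): centre of the mouth of the hole in the top of the reset box: a vertical round bore 18 mm wide, flush with the top, 28 mm deep down to the button
- button_top (a point): centre of the top face of the white button, 16 mm wide, at the bottom of the bore, 36 mm above the bench when not pressed; it goes straight down
- reset_button (a joint): travel of the button: 0 = up, 0.006 m = fully down. Spring: it begins to move at 2 N, fully down takes 5 N, and it comes up by itself when released
- grip_block: small stepped steel sample grip (a block 24 x 26 x 20 mm), a bystander. Origin: centre of its underside
- loupe: black round loupe 39 mm across, 36 mm high, a bystander. Origin: centre of its underside
- weight: brass-coloured calibration weight 26 mm across, 30 mm high, a bystander. Origin: centre of its underside

How it is judged:
By the outcome, as a careful person would: the job done as asked, in the order asked, and still so for the second after the job is handed in, while the arm keeps its last pose, push and grip.
It also fails if it takes over 51 s, if anything falls off the work surface, if the arm or the gripper's body presses on something with over 40 N, if the wrist force passes 120 N, or if a joint passes its speed limit or range.

### The arm

A 7-joint arm with a two-finger parallel gripper is mounted at the origin on the work surface; the furniture and walls round the work are solid. World frame = base frame: x ahead of the robot, y to its left, z up, the work surface at z = 0. Lengths are in m, angles in rad, forces in N, time in s.
With the tool pointing down it reaches from about 0.35 to 0.9 m from the base axis. Payload 8.1 kg.
Tool frame: the origin (TCP) lies midway between the tips of the shut fingers; the grasp point (between the pads) lies 19 mm behind it; z points along the fingers, y is the line along which they close (so a half turn about z gives the same grasp; the last joint's range is limited). The gripper opens to 92 mm and grips with 3 to 60 N. Pads are 19 mm wide; open, the fingers measure 130 mm over their backs; the gripper's body (75 mm by 190 mm) begins 47 mm behind the grasp point.
Start: joints at [1.006, 0.434, 0.025, 1.573, -0.012, 1.134, -0.075], TCP at [0.278, -0.56, 0.227] pointing down, gripper open.
Joint ranges: [-2.62, 2.62], [-0.44, 2.09], [-1.27, 1.32], [0.08, 2.57], [-1.32, 4.46], [0.12, 2], [-2.74, 2.74]. Speed limits (rad/s): [2.22, 2.22, 3.01, 3.01, 3.14, 3.14, 3.14].

### API

Orientations are given as a rotation vector (axis times angle).
In Python, from cell import observe, get_image, camera_model, sign_off, recognise, silhouettes gives the robot as it stands.
- The arm moves only by the tool apply_moves, never from a script. Its argument "motion" is a list of rows, each an object of numbers: "x", "y", "z": the shift along the world's x, y, z in cm; "yaw": the turn about the world's z in degrees; "hand": the opening, from -1 (shut) to 1 (fully open), so that 0 is half open. In form: [{"x": .., "y": .., "z": .., "yaw": .., "hand": ..}, ...]. A call has 1 to 10 rows; each row is the pose to reach, as a shift and turn from the pose commanded when the call began; what a row does not reach only later rows make up. A row lasts 1/8 s, in which the tool goes at most 62.5 mm and 10.7 degrees, less where a joint would pass 70% of its speed; a pose out of reach is approached as far as the arm can. A call with a gripper value outside its range is refused whole. The fingers move at their own pace and stop on an object; "newtons" is the grip in N (left out, the last holds). Time passes only in rows, so rows that repeat a pose let the fingers close. It gives the time, the measured TCP pose, the force, the opening and the grip force at its end, in the units of the state.
- observe(): the state, without advancing time (a new reading comes with each control period).
- get_image(name): name is "scene" or "top" or "wrist"; returns the picture (384x512x3 uint8, blue, green, red); there is no depth.
- camera_model(name): a dict with "camera_matrix" (3x3 intrinsics, pixels), "T" (4x4, takes a point from camera to world coordinates). Camera axes: x right, y up, looking along -z (the intrinsics and any distortion apply to the point x, -y, -z); pixel columns grow to the right and rows downward; lengths in m; the calibration is good to about 2 mm. A picture is of the moment at which its call begins: read the wrist's pose just before it. camera_model takes no time and is no camera call; for the wrist camera it gives the pose at the moment of the call.
- sign_off(): hands the job in; it is judged then, once.
Trained networks look in the newest picture that a camera, given by its name, has taken for a name from the list of things; names that differ only in an ending like _2 or _b are one class to them, and where a whole thing is asked for, a point or a joint stands for the part that bears it (a point fixed in the world has none). Each returns a list of dicts, best first, with "p" (0 to 1); they miss things now and then, are a little off and sometimes report something else, mostly with a low value. They report only what shows in the picture. A call takes as long as a camera call.
- recognise(query, camera): "rect" ([left, top, right, bottom] in pixels, round what is visible of it).
- silhouettes(query, camera): "mask" (384x512 bool, what is visible of it) and "rect" ([left, top, right, bottom] in pixels, round what is visible of it).
The state is a dict: "clock": time; "joints": joint angles; "dq": joint speeds; "joint_efforts": joint torques, N m; "position": TCP position; "ee_rot": TCP orientation; "force": force on the tool from outside, world axes, zero at the start; "ft_torque": the same for the moment, N m; "width": opening from 0.0 (shut) to 1.0 (fully open); "gripper_force": force on a finger pad.
Only numpy, scipy, OpenCV 4.12 (cv2) and the standard library are available. Lean on these libraries where they do the work, as an engineer would, in place of code of your own. Each camera call takes 0.05 s, during which the arm holds its last target. There are 200 camera calls.

## Working session

There is one attempt and no reset: what is moved stays moved. The work goes in short steps, Python scripts to look and compute and a tool call to move; the robot and the scene stay as the last step left them, time stands still between calls to the robot, and variables do not carry over. Pictures are saved under pics/ and viewed, at most 12 in all, crops included, and the job is handed in when it is done.

Besides the shell and the picture viewer there is one more tool, called after "Emit:" in YAML: its name, and indented under it one key for each argument. apply_moves: Moves the arm, as the interface text tells. Its arguments: {"type":"object","properties":{"motion":{"type":"array","items":{"type":"object","properties":{"x":{"type":"number"},"y":{"type":"number"},"z":{"type":"number"},"yaw":{"type":"number"},"hand":{"type":"number"}}}},"newtons":{"type":"number"}},"required":["motion"]}

```bash
mkdir -p pics; cat > h.py <<'E'
import numpy as np, cv2
from cell import *
def proj(cam,P):
    m=camera_model(cam);T=np.linalg.inv(m["T"]);c=T[:3,:3]@np.array(P,float)+T[:3,3]
    k=m["camera_matrix"]@np.array([c[0],-c[1],-c[2]]);return k[:2]/k[2]
def ray(cam,uv,z,m=None):
    m=m or camera_model(cam);d=np.linalg.inv(m["camera_matrix"])@np.array([uv[0],uv[1],1.])
    T=np.array(m["T"]);w=T[:3,:3]@np.array([d[0],-d[1],-d[2]]);o=T[:3,3]
    return o+w*(z-o[2])/w[2]
E
python3 - <<'E'
from h import *
s=observe();print(s)
ims=[]
for c in ["scene","top"]:
    im=get_image(c);cv2.imwrite(f"pics/{c}0.png",im)
    m=camera_model(c);print(c,m.keys(),np.round(m["T"],3).tolist(),m["camera_matrix"])
    for q in ["supply_switch","toggle_tip","driver_stand","driver","reset_box","bore_mouth","button_top","grip_block","loupe","weight"]:
        try:
            r=recognise(q,c);print(q,[(np.round(a["rect"]).tolist(),round(a["p"],2)) for a in r[:2]])
        except Exception as e: print(q,e)
E
```

```text
{'clock': 0.0, 'joints': array([ 1.00640599,  0.43523275,  0.02499537,  1.5740826 , -0.01160647,
        1.13402866, -0.07510146]), 'dq': array([-0.00038641,  0.00024619, -0.00078926, -0.0016493 , -0.00155706,
       -0.00038107, -0.00054267]), 'joint_efforts': array([ 5.55677889e-04, -6.67837644e+01,  9.85536352e-01, -3.14457214e+01,
       -6.05699373e-02,  4.27664851e-02,  2.11254055e-04]), 'position': array([ 0.27817844, -0.55910373,  0.22594479]), 'ee_rot': array([-3.05677231e+00, -7.18457997e-01,  8.02423625e-04]), 'force': array([ 0.58482687, -0.69191628,  0.34506633]), 'ft_torque': array([ 0.01537409, -0.02122721, -0.03394747]), 'gripper_force': 0.0, 'width': 1.0001021931488305}
scene dict_keys(['camera_matrix', 'T']) [[0.145, -0.474, 0.869, 1.41], [0.989, 0.075, -0.125, -0.153], [-0.006, 0.878, 0.479, 0.552], [0.0, 0.0, 0.0, 1.0]] [[447.05499523   0.         260.74254638]
 [  0.         447.05499523 186.88332846]
 [  0.           0.           1.        ]]
supply_switch [([320.0, 178.0, 351.0, 197.0], 0.89)]
toggle_tip []
driver_stand [([232.0, 175.0, 275.0, 226.0], 0.57)]
dr
[... 485 characters left out ...]
, 0.027, 0.023, -0.032], [0.028, 0.181, 0.983, 0.994], [0.0, 0.0, 0.0, 1.0]] [[452.18097014   0.         252.78680222]
 [  0.         452.18097014 189.93976411]
 [  0.           0.           1.        ]]
supply_switch [([130.0, 214.0, 165.0, 252.0], 0.66), ([324.0, 165.0, 336.0, 177.0], 0.43)]
toggle_tip []
driver_stand [([225.0, 188.0, 268.0, 224.0], 0.68)]
driver [([246.0, 195.0, 253.0, 204.0], 0.45), ([287.0, 148.0, 306.0, 161.0], 0.24)]
reset_box [([322.0, 196.0, 374.0, 266.0], 0.89)]
bore_mouth [([320.0, 195.0, 375.0, 273.0], 0.96)]
button_top [([224.0, 187.0, 268.0, 223.0], 0.69), ([182.0, 171.0, 200.0, 190.0], 0.17)]
grip_block []
loupe [([183.0, 172.0, 200.0, 190.0], 0.53)]
weight []
```

View pics/top0.png

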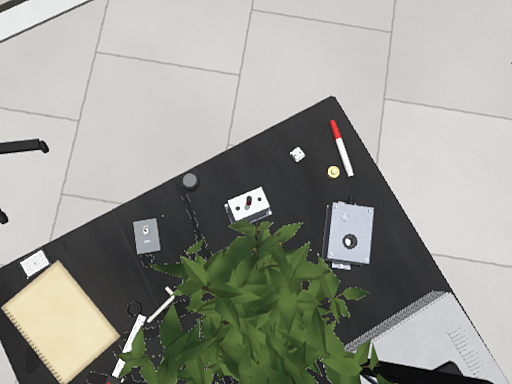

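View pics/scene0.png

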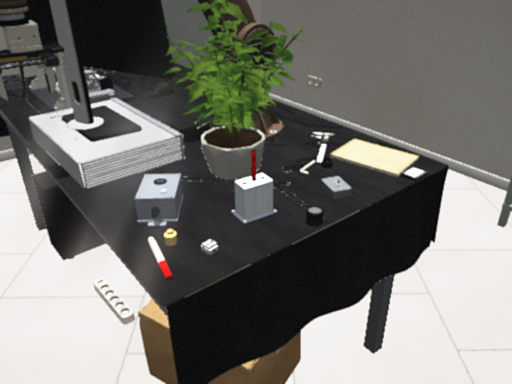

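The top view shows the switch box at about (147,236), the stand and driver at (248,203), and the reset box hole at (350,241). A plant covers the area nearer the robot, around (260,300).

```bash
python3 - <<'E'
from h import *
im=get_image("top")
def quad(q,z):
    r=silhouettes(q,"top")
    if not r: print(q,"none");return
    m=r[0]["mask"].astype(np.uint8)
    c=max(cv2.findContours(m,0,2)[0],key=cv2.contourArea)[:,0]
    w=np.array([ray("top",p,z)[:2] for p in c],np.float32)
    print(q,r[0]["p"],r[0]["rect"],cv2.minAreaRect(w))
quad("supply_switch",.027);quad("driver_stand",.086);quad("reset_box",.064);quad("loupe",.03)
print("hole",ray("top",(350,241),.064),"scene",ray("scene",(160,181),.064))
print("driver end",ray("top",(247,196),.163),"scene",ray("scene",(253,149),.163))
print("switch",ray("top",(147,236),.027),"scene",ray("scene",(336,186),.027))
print("tog",ray("top",(146,229),.046),"pot",ray("scene",(233,170),.0))
print("grip,loupe,weight",ray("top",(297,154),.01),ray("top",(190,181),.03),ray("top",(334,172),.03))
a=cv2.resize(im[180:280,110:210],None,fx=4,fy=4,interpolation=2);b=cv2.resize(im[180:280,300:400],None,fx=4,fy=4,interpolation=2)
cv2.imwrite("pics/c1.png",np.hstack([a,b]))
E
```

```text
supply_switch 0.83 [131.6, 217.5, 163.5, 254.7] ((0.4743878245353699, 0.16682757437229156), (0.07398275285959244, 0.059752605855464935), 9.15234661102295)
driver_stand 0.84 [223.0, 187.6, 268.0, 222.2] ((0.5307610630989075, -0.04314865544438362), (0.060688167810440063, 0.08674592524766922), 22.412290573120117)
reset_box 0.94 [323.9, 196.0, 373.2, 268.9] ((0.49009227752685547, -0.25219982862472534), (0.10018865764141083, 0.1520988494157791), 83.3279800415039)
loupe 0.69 [182.3, 171.6, 201.0, 190.8] ((0.595496416091919, 0.0824786126613617), (0.04004880413413048, 0.0367736890912056), 2.539128065109253)
hole [ 0.46963021 -0.25715705  0.064     ] scene [ 0.46135146 -0.25480082  0.064     ]
driver end [ 0.54102313 -0.04154689  0.163     ] scene [ 0.53529702 -0.0438592   0.163     ]
switch [0.47241173 0.16679726 0.027     ] scene [0.48353745 0.16631654 0.027     ]
tog [0.48547317 0.1658923  0.046     ] pot [ 0.30203873 -0.07128704  0.        ]
grip,loupe,weight [ 0.66602351 -0.15339771  0.01      ] [0.59326572 0.08127161 0.03      ] [ 0.62227057 -0.23255799  0.03      ]
```

View pics/c1.png

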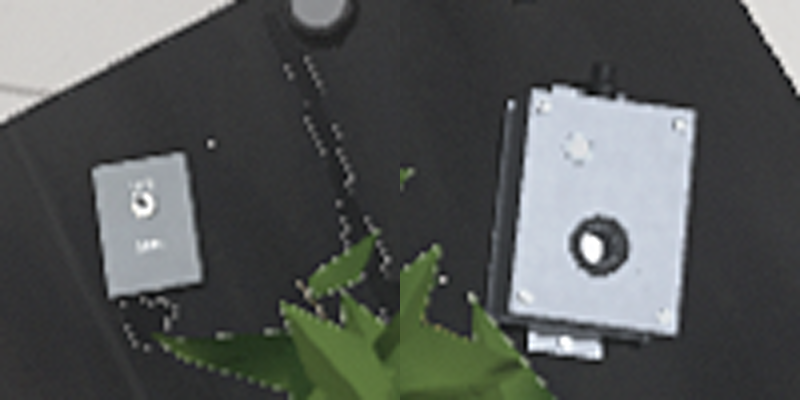

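The left crop shows the toggle's base ring at about (146,231), on the box's world +x side of its centre. The right crop shows the bore at about (350,241), with the box tilted by roughly 7°. The plant is close to the arm's path, so I'll work out how much room it takes.

```bash
python3 - <<'E'
from h import *
print("origin",proj("scene",(0,0,0)),proj("scene",(0,0,.4)),proj("scene",(.278,-.56,.227)),"top",proj("top",(.278,-.56,.227)),proj("top",(0,0,.3)))
m=camera_model("scene");T=np.array(m["T"]);o=T[:3,3]
def atx(uv,x):
    d=np.linalg.inv(m["camera_matrix"])@np.array([uv[0],uv[1],1.]);w=T[:3,:3]@np.array([d[0],-d[1],-d[2]]);return np.round(o+w*(x-o[0])/w[0],3)
for uv in [(235,175),(203,140),(264,140),(205,5),(300,35),(170,55),(265,100),(180,85)]: print(uv,atx(uv,.25),atx(uv,.33))
for z in (.2,.3,.4,.5): print(z,[np.round(ray("top",uv,z)[:2],3).tolist() for uv in [(150,265),(265,222),(365,295),(120,350)]])
mt=np.array(camera_model("top")["T"]);
im=get_image("wrist");cv2.imwrite("pics/w0.png",im);print(np.round(camera_model("wrist")["T"],3).tolist())
E
```

```text
origin [245.87467087 129.06535081] [242.95503031   1.45784382] [28.59781062 96.13233159] top [558.67139471 355.51507036] [207.73204345 574.26694795]
(235, 175) [ 0.25  -0.062 -0.043] [ 0.33  -0.068 -0.002]
(203, 140) [ 0.25  -0.147  0.073] [ 0.33  -0.148  0.106]
(264, 140) [0.25  0.024 0.062] [0.33  0.011 0.096]
(205, 5) [ 0.25  -0.119  0.421] [ 0.33  -0.121  0.43 ]
(300, 35) [0.25  0.117 0.344] [0.33  0.098 0.359]
(170, 55) [ 0.25  -0.214  0.306] [ 0.33  -0.209  0.323]
(265, 100) [0.25  0.027 0.178] [0.33  0.014 0.204]
(180, 85) [ 0.25  -0.196  0.23 ] [ 0.33  -0.193  0.252]
0.2 [[0.41, 0.123], [0.489, -0.074], [0.367, -0.249], [0.269, 0.164]]
0.3 [[0.408, 0.103], [0.478, -0.069], [0.371, -0.221], [0.286, 0.139]]
0.4 [[0.407, 0.084], [0.467, -0.064], [0.375, -0.194], [0.302, 0.114]]
0.5 [[0.406, 0.064], [0.455, -0.058], [0.379, -0.167], [0.319, 0.089]]
[[0.446, 0.863, 0.239, 0.342], [-0.895, 0.43, 0.118, -0.529], [-0.001, -0.267, 0.964, 0.385], [0.0, 0.0, 0.0, 1.0]]
```

View pics/w0.png

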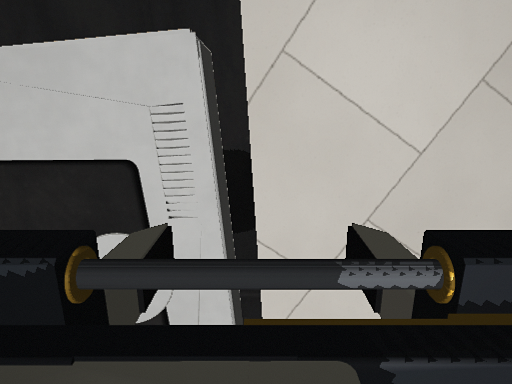

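The wrist picture shows only the tray and the floor, with nothing useful in it. The plant canopy is centred near (0.31,-0.06), reaches x≈0.48 and is about 0.43 m high. I'll swing around it on the far side, staying high.

Emit:
apply_moves:
  motion:
    - {"x": 4, "y": 1, "z": 4}
    - {"x": 9, "y": 3, "z": 8, "yaw": -4}
    - {"x": 15, "y": 6, "z": 11, "yaw": -8}
    - {"x": 20, "y": 9, "z": 13, "yaw": -12}
    - {"x": 25, "y": 13, "z": 14, "yaw": -16}
    - {"x": 30, "y": 17, "z": 14, "yaw": -20}
    - {"x": 33, "y": 22, "z": 14, "yaw": -20}
    - {"x": 35, "y": 27, "z": 14, "yaw": -20}
    - {"x": 36, "y": 32, "z": 14, "yaw": -20}
    - {"x": 37, "y": 37, "z": 14, "yaw": -20}

```text
schema error: expected keys x, y, z, yaw, hand
```

```bash
python3 - <<'E'
from h import *
s=observe();print(s["clock"],s["position"],s["ee_rot"],s["force"],s["joints"])
cv2.imwrite("pics/s1.png",get_image("scene"))
E
```

```text
1.4 [ 0.27841981 -0.55954745  0.22672472] [ 3.05825427e+00  7.18766675e-01 -3.29799444e-05] [-0.19269067  0.25159634 -0.24250922] [ 1.00643023  0.43449359  0.02500483  1.5732546  -0.01159032  1.13398696
 -0.07510876]
```

View pics/s1.png

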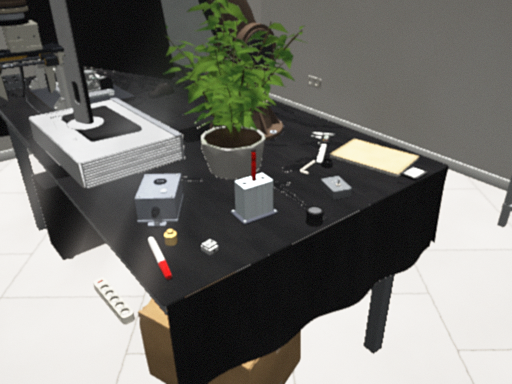

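The call was refused because every row needs all five keys. The picture is unchanged and nothing moved, so I'll resend it in full.

Emit:
apply_moves:
  motion:
    - {"x": 4, "y": 1, "z": 4, "yaw": 0, "hand": -1}
    - {"x": 9, "y": 3, "z": 8, "yaw": -4, "hand": -1}
    - {"x": 15, "y": 6, "z": 11, "yaw": -8, "hand": -1}
    - {"x": 20, "y": 9, "z": 13, "yaw": -12, "hand": -1}
    - {"x": 25, "y": 13, "z": 14, "yaw": -16, "hand": -1}
    - {"x": 30, "y": 17, "z": 14, "yaw": -20, "hand": -1}
    - {"x": 33, "y": 22, "z": 14, "yaw": -20, "hand": -1}
    - {"x": 35, "y": 27, "z": 14, "yaw": -20, "hand": -1}
    - {"x": 36, "y": 32, "z": 14, "yaw": -20, "hand": -1}
    - {"x": 37, "y": 37, "z": 14, "yaw": -20, "hand": -1}
  newtons: 20

```text
clock: 2.7
position: [0.6489, -0.1872, 0.3665]
ee_rot: [-3.136, -0.178, 0.0]
force: [-0.2, 0.2, 0.7]
width: 0.013
gripper_force: 0.0
```

```bash
python3 - <<'E'
from h import *
s=observe();print(s["clock"],s["position"],s["ee_rot"],s["force"],s["joints"])
cv2.imwrite("pics/s2.png",get_image("scene"))
E
```

```text
2.7 [ 0.64893085 -0.18724875  0.3665433 ] [-3.13630373e+00 -1.78336001e-01  1.83860123e-04] [-0.20382671  0.19541811  0.74286096] [ 2.02947615e-01  4.59226996e-01 -1.69131452e-03  1.19341697e+00
  5.66098692e-04  1.48911933e+00 -1.25580975e+00]
```

View pics/s2.png

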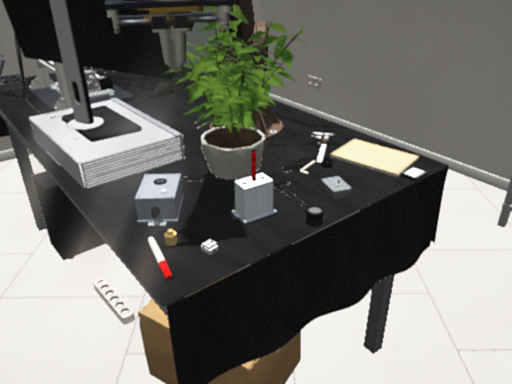

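The picture shows the fingers at about (175,60), clear of the plant. Next I'll go on to the switch.

Emit:
apply_moves:
  motion:
    - {"x": 0, "y": 6, "z": 0, "yaw": 0, "hand": -1}
    - {"x": 0, "y": 12, "z": 0, "yaw": 0, "hand": -1}
    - {"x": -1, "y": 18, "z": -1, "yaw": 0, "hand": -1}
    - {"x": -2, "y": 23, "z": -3, "yaw": 0, "hand": -1}
    - {"x": -4, "y": 28, "z": -6, "yaw": 0, "hand": -1}
    - {"x": -6, "y": 32, "z": -10, "yaw": 0, "hand": -1}
    - {"x": -9, "y": 35, "z": -15, "yaw": 0, "hand": -1}
    - {"x": -11, "y": 35.5, "z": -19, "yaw": 0, "hand": -1}
    - {"x": -12, "y": 35.5, "z": -21, "yaw": 0, "hand": -1}
    - {"x": -12, "y": 35.5, "z": -21, "yaw": 0, "hand": -1}

```text
clock: 4.0
position: [0.5271, 0.165, 0.1556]
ee_rot: [3.136, 0.178, -0.005]
force: [0.7, -0.8, -0.7]
width: 0.004
gripper_force: 0.0
```

```bash
python3 - <<'E'
from h import *
s=observe();print(s["clock"],s["position"],s["ee_rot"],s["force"],s["joints"])
m=camera_model("wrist");im=get_image("wrist")
for q in ["supply_switch","toggle_tip"]:
  for r in silhouettes(q,"wrist")[:2]:
    k=r["mask"].astype(np.uint8);c=max(cv2.findContours(k,0,2)[0],key=cv2.contourArea)[:,0]
    w=np.array([ray("wrist",p,.027,m)[:2] for p in c],np.float32)
    print(q,r["p"],r["rect"],cv2.minAreaRect(w))
for P in [(.474,.167,.027),(.484,.168,.027),(.488,.169,.046),tuple(s["position"])]:
    u=proj("wrist",P);print(P,u);cv2.circle(im,tuple(int(a) for a in u),2,(0,0,255),-1)
cv2.imwrite("pics/w1.png",im)
E
```

```text
4.0 [0.52705508 0.16503949 0.15557968] [ 3.13552197  0.17776323 -0.00478747] [ 0.73553267 -0.80518806 -0.70623032] [-0.29684578  0.39777948 -0.13814601  1.82887332  0.06679697  0.92264246
 -1.92239414]
supply_switch 0.82 [218.5, 194.3, 276.0, 228.9] ((0.4973120093345642, 0.17255131900310516), (0.031913213431835175, 0.051007699221372604), 13.922463417053223)
(0.474, 0.167, 0.027) [250.10473903 237.70749129]
(0.484, 0.168, 0.027) [250.15740899 227.99140135]
(0.488, 0.169, 0.046) [248.9097806  231.65687739]
(np.float64(0.527055079186652), np.float64(0.16503948724556147), np.float64(0.15557967654062618)) [257.12510959 243.6552986 ]
```

View pics/w1.png

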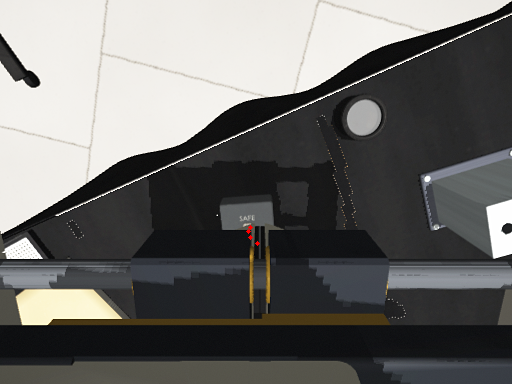

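The picture shows the switch's +x edge at about (220,199)–(272,195), with "SAFE" printed beside it. The closed fingers at (258,240) hide the toggle. I can place the box from that visible edge.

```bash
python3 - <<'E'
from h import *
m=camera_model("wrist");get_image("wrist")
k=silhouettes("supply_switch","wrist")[0]["mask"].astype(np.uint8)
c=max(cv2.findContours(k,0,2)[0],key=cv2.contourArea);
w=np.array([ray("wrist",p,.027,m)[:2] for p in c[:,0]]);
# fit far edge: for each column the topmost pixel
cols=np.arange(226,268);rows=np.array([np.argmax(k[:,u]) for u in cols]);p=np.polyfit(cols,rows,1)
a,b=[ray("wrist",(u,np.polyval(p,u)),.027,m)[:2] for u in (222,271)]
d=(a-b)/np.linalg.norm(a-b);n=np.array([d[1],-d[0]]);n*=np.sign(n[0])
ys=w@d;mid=(ys.min()+ys.max())/2
print("yaw",np.degrees(np.arctan2(n[1],n[0])),"width",np.ptp(ys))
ctr=d*mid+n*((a@n)-.035);print("centre",ctr,"pivot",ctr+.01*n,"tip0",ctr+.0135*n,np.linalg.norm(a-b))
# top view cross-check
get_image("top")
for P in [(ctr[0]+n[0]*x+d[0]*y,ctr[1]+n[1]*x+d[1]*y,.027) for x in(-.035,.035) for y in(-.025,.025)]: print(proj("top",P))
E
```

```text
yaw 11.367079035279325 width 0.049582515750975886
centre [0.47756842 0.16859714] pivot [0.48737226 0.17056808] tip0 [0.49080361 0.17125791] 0.04600852291095897
[160.34012791 247.83661247]
[136.6873004  251.98401179]
[155.77414846 215.39381062]
[132.40482875 219.39052057]
```

Emit:
apply_moves:
  motion:
    - {"x": -0.6, "y": 0.9, "z": -4, "yaw": 4, "hand": -1}
    - {"x": -0.8, "y": 0.9, "z": -8, "yaw": 4, "hand": -1}
    - {"x": -1, "y": 0.9, "z": -11, "yaw": 4, "hand": -1}
    - {"x": -1.2, "y": 0.9, "z": -11.9, "yaw": 4, "hand": -1}
    - {"x": -1.2, "y": 0.9, "z": -11.9, "yaw": 4, "hand": -1}

```text
clock: 4.92
position: [0.5167, 0.1745, 0.0381]
ee_rot: [3.128, 0.286, 0.0]
force: [0.5, -1.1, -0.2]
width: 0.007
gripper_force: 0.0
```

Emit:
apply_moves:
  motion:
    - {"x": -0.4, "y": -0.1, "z": 0, "yaw": 0, "hand": -1}
    - {"x": -0.8, "y": -0.15, "z": 0, "yaw": 0, "hand": -1}
    - {"x": -1.1, "y": -0.2, "z": 0, "yaw": 0, "hand": -1}
    - {"x": -1.4, "y": -0.25, "z": 0, "yaw": 0, "hand": -1}

```text
clock: 5.42
position: [0.5024, 0.172, 0.0381]
ee_rot: [-3.128, -0.286, -0.001]
force: [-0.3, -0.6, -0.4]
width: 0.003
gripper_force: 0.0
```

```bash
python3 - <<'E'
from h import *
s=observe();print(s["clock"],s["position"],s["ee_rot"],s["force"],s["ft_torque"])
im=get_image("scene");cv2.imwrite("pics/s3.png",cv2.resize(im[130:220,270:400],None,fx=5,fy=5,interpolation=2))
E
```

```text
5.425 [0.50238833 0.17196934 0.03807933] [-3.12843834e+00 -2.86219495e-01 -8.17087410e-04] [-0.28434811 -0.62894976 -0.36944935] [ 0.0015754   0.01400464 -0.04946569]
```

View pics/s3.png

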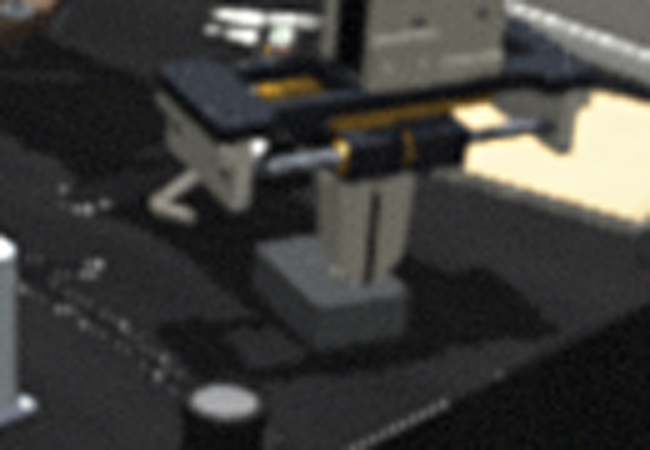

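The closed fingers sit just above the box, over its +x half, and no force shows yet. I'll push on slowly.

Emit:
apply_moves:
  motion:
    - {"x": -0.25, "y": -0.05, "z": 0, "yaw": 0, "hand": -1}
    - {"x": -0.5, "y": -0.1, "z": 0, "yaw": 0, "hand": -1}
    - {"x": -0.8, "y": -0.15, "z": 0, "yaw": 0, "hand": -1}

```text
clock: 5.85
position: [0.495, 0.1706, 0.038]
ee_rot: [-3.128, -0.286, -0.002]
force: [1.5, -0.6, 2.0]
width: 0.002
gripper_force: 1.1
```

Emit:
apply_moves:
  motion:
    - {"x": -0.2, "y": 0, "z": 0, "yaw": 0, "hand": -1}
    - {"x": -0.3, "y": 0, "z": 0, "yaw": 0, "hand": -1}

```text
clock: 6.1
position: [0.4922, 0.1705, 0.038]
ee_rot: [-3.128, -0.286, -0.002]
force: [5.0, -1.4, 0.0]
width: 0.006
gripper_force: 2.1
```

Emit:
apply_moves:
  motion:
    - {"x": -0.1, "y": 0, "z": 0, "yaw": 0, "hand": -1}
    - {"x": -0.2, "y": 0, "z": 0, "yaw": 0, "hand": -1}
    - {"x": -0.2, "y": 0, "z": 0, "yaw": 0, "hand": -1}

```text
clock: 6.48
position: [0.4906, 0.1715, 0.0381]
ee_rot: [-3.127, -0.287, -0.004]
force: [5.5, 3.4, -1.2]
width: 0.001
gripper_force: 5.1
```

Force is now about 6 N and no longer rising with travel. I'll back off, lift clear and look.

Emit:
apply_moves:
  motion:
    - {"x": 1, "y": 0.2, "z": 0, "yaw": 0, "hand": -1}
    - {"x": 3, "y": 0.3, "z": 1, "yaw": 0, "hand": -1}
    - {"x": 6, "y": 0.3, "z": 5, "yaw": 0, "hand": -1}
    - {"x": 10, "y": 0.3, "z": 9, "yaw": 0, "hand": -1}
    - {"x": 14, "y": -1, "z": 13, "yaw": 0, "hand": -1}
    - {"x": 17, "y": -4, "z": 17, "yaw": 0, "hand": -1}
    - {"x": 17, "y": -10, "z": 20, "yaw": 0, "hand": -0.5}
    - {"x": 17, "y": -16, "z": 20, "yaw": -4, "hand": -0.3}

```text
clock: 7.48
position: [0.6603, 0.0114, 0.2395]
ee_rot: [-3.136, -0.177, -0.003]
force: [1.4, -1.4, -0.9]
width: 0.174
gripper_force: 0.0
```

```bash
python3 - <<'E'
from h import *
a=get_image("scene");b=get_image("top");a0=cv2.imread("pics/scene0.png");b0=cv2.imread("pics/top0.png")
f=lambda i,x,y:cv2.resize(i[y:y+30,x:x+40],None,fx=10,fy=10,interpolation=2)
cv2.imwrite("pics/cmp.png",np.vstack([np.hstack([f(a0,317,171),f(a,317,171)]),np.hstack([f(b0,127,219),f(b,127,219)])]))
print(observe()["position"])
E
```

```text
[0.65919714 0.00106556 0.2378055 ]
```

View pics/cmp.png

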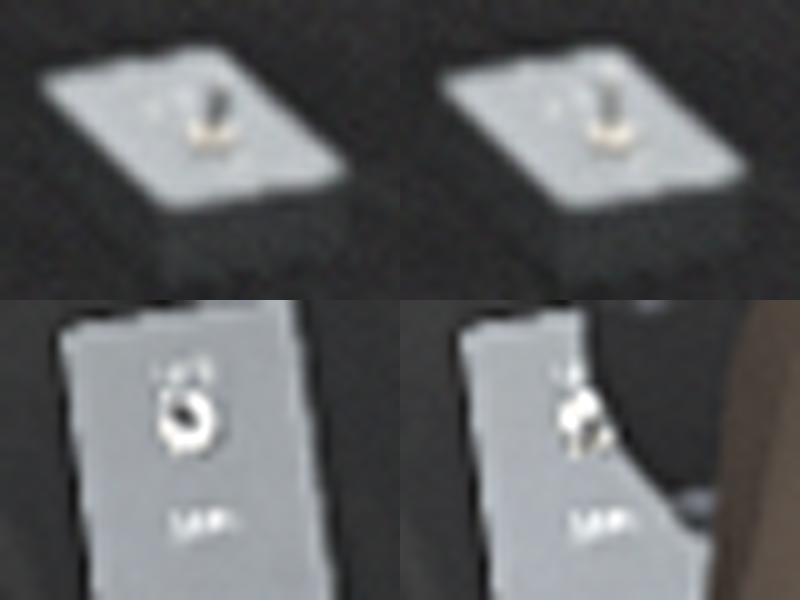

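The toggle has visibly swung over: in the top view its dark tip moved about 2 px towards the box's -x side. A steady 5 N with no further motion means it's against its stop. I'll recheck that numerically later. Next is the driver.

Emit:
apply_moves:
  motion:
    - {"x": -2, "y": -3, "z": 2, "yaw": 0, "hand": 0.6}
    - {"x": -5, "y": -4, "z": 3, "yaw": 0, "hand": 0.6}
    - {"x": -8, "y": -4.5, "z": 3, "yaw": 0, "hand": 0.6}
    - {"x": -11, "y": -4.5, "z": 3, "yaw": 0, "hand": 0.6}
    - {"x": -11, "y": -4.5, "z": 3, "yaw": 0, "hand": 0.6}

```text
clock: 8.2
position: [0.5472, -0.0331, 0.2675]
ee_rot: [3.137, 0.177, -0.004]
force: [-0.1, 0.3, -0.6]
width: 0.783
gripper_force: 0.0
```

```bash
python3 - <<'E'
from h import *
s=observe();print(s["clock"],s["position"],s["ee_rot"],s["force"])
m=camera_model("wrist");im=get_image("wrist")
for q in ["driver","driver_handle","driver_stand"]:
  for r in recognise(q,"wrist")[:2]: print(q,r["p"],np.round(r["rect"],1))
for z in (.163,.086): print(z,proj("wrist",(.537,-.043,z)))
r=silhouettes("driver","wrist")
if r:
  k=r[0]["mask"];v,u=np.nonzero(k);print(r[0]["p"],r[0]["rect"],k.sum())
  for row in range(v.min(),v.max()+1,4): print(row,u[v==row].min(),u[v==row].max(),end="; ")
cv2.imwrite("pics/w2.png",im)
b=get_image("top");b0=cv2.imread("pics/top0.png")
for i in(b0,b): print(i[226:236,140:152,1])
E
```

```text
8.2 [ 0.54722385 -0.03307633  0.2674911 ] [ 3.1365321   0.17665763 -0.00407073] [-0.1125031   0.29933529 -0.61627374]
driver 0.65 [413.7 107.5 438.1 127.6]
driver 0.61 [265.1 178.9 278.3 207.6]
driver_handle 0.75 [263.  175.7 278.8 207.5]
driver_stand 0.72 [229.7 135.1 310.7 211.2]
0.163 [268.13631843 205.0472087 ]
0.086 [266.34089471 183.08708035]
0.66 [265.0, 178.2, 276.6, 208.4] 285
179 268 271; 183 266 274; 187 266 275; 191 266 275; 195 266 276; 199 265 276; 203 266 276; 207 269 273; [[164 162 182 179 218 192 169 212 180 159 162 164]
 [165 162 160 170 190 168 151 178 167 158 161 164]
 [164 164 152 218 183 192 232 187 159 162 163 165]
 [165 165 161 195 151 162 255 255 163 150 162 165]
 [164 164 164 201 115  65 175 255 190 149 165 163]
 [164 164 162 247 209 134 157 255 191 149 165 166]
 [166 163 159 222 251 247 253 255 156 137 164 166]
 [164 163 161 166 237 239 237 201 138 153 167 164]
 [165 163 163 160 187 171 165 136 154 166 167 165]
 [164 165 166 166 162 161 163 164 164 163 164 162]]
[[165 161 182 180 217 194 170 212 179 160 162 165]
 [163 164 161 171 188 164 148 176 167 162 160 164]
 [165 163 151 147 181 231 235 184 159 163 162 164]
 [165 164 158 195 234 255 255 253 160 148 163 164]
 [164 164 159 247 241 206 218 255 189 149 163 163]
 [163 163 162 234 244 128  99 255 193 149 164 163]
 [164 164 163 156 190 121 110 255 158 137 167 164]
 [163 163 166 144 184 125 149 184 141 153 166 165]
 [164 164 163 165 195 158 165 142 157 167 167 164]
 [164 165 165 167 163 164 166 166 164 163 163 163]]
```

View pics/w2.png

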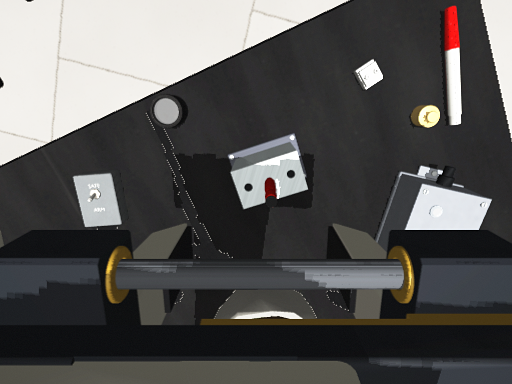

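The picture shows the driver handle seen nearly end-on. Its top end is at about (271,203), and its base is on the stand at about (270,183) between the two black discs. The toggle at (95,195) is visible as well.

```bash
python3 - <<'E'
from h import *
print("end",ray("wrist",(270.9,203.2),.163),"base",ray("wrist",(270,183),.086))
print("stand corners bore mid from discs",ray("wrist",((248+290.5)/2,(187.5+174)/2),.086))
print("weight",ray("wrist",(426,112),.03),"bore hint")
ctr=np.array([.475,.168]);n=np.array([.985,.173])
im=cv2.imread("pics/w2.png")
for a in(.227,-.227):
    p=ctr+n*(.010+.015*np.sin(a));print("tip",proj("wrist",(*p,.029+.015*np.cos(a))),"top",proj("top",(*p,.029+.015*np.cos(a))))
p=ctr+n*.01;print("pivot",proj("wrist",(*p,.029)),"top",proj("top",(*p,.029)))
print(im[184:206,84:108,1])
E
```

```text
end [ 0.53890525 -0.04513936  0.163     ] base [ 0.53753666 -0.04692241  0.086     ]
stand corners bore mid from discs [ 0.53992987 -0.04581312  0.086     ]
weight [ 0.63103289 -0.22382228  0.03      ] bore hint
tip [ 88.5749364  193.92565807] top [144.1920773  227.76510972]
tip [ 89.67786767 199.17432855] top [144.54399194 230.959124  ]
pivot [ 94.94682481 193.308489  ] top [145.80053413 230.01574907]
[[198 198 199 201 224 237 201 210 235 209 239 249 226 245 235 216 198 200
  199 201 202 199 201 200]
 [198 199 197 210 244 240 207 235 255 231 204 253 211 244 238 224 197 201
  200 201 201 200 200 200]
 [198 198 198 197 209 242 224 235 251 251 220 253 213 235 236 212 197 200
  201 201 201 202 202 201]
 [198 199 200 198 204 236 250 232 198 211 232 234 191 193 248 212 197 199
  200 200 200 201 201 201]
 [198 202 203 199 203 230 228 188 194 194 191 197 195 190 200 198 199 200
  200 200 200 200 200 202]
 [201 202 202 201 198 199 198 202 207 212 187 209 216 145 193 201 201 200
  200 201 201 199 202 203]
 [199 200 202 201 198 197 209 246 255 255 255 255 255 233 132 193 202 200
  200 200 200 
[... 828 characters left out ...]
00 198 202 242 236 213 190 105 188 206 187 182 171 204 204 200 199
  199 200 200 201 202 203]
 [200 199 199 228 255 255 193 152 170 208 204 203 203 203 200 203 199 198
  197 199 199 200 200 201]
 [201 202 202 206 235 248 199 166 197 203 204 203 202 204 200 203 199 198
  199 199 200 199 202 203]
 [202 203 203 203 200 193 197 205 204 203 203 202 201 201 200 201 200 198
  199 199 202 199 201 202]
 [203 203 203 203 203 205 202 205 201 203 203 204 204 204 201 202 201 200
  200 200 199 200 203 204]
 [203 203 199 204 204 203 203 202 201 203 203 203 203 202 200 199 200 200
  198 201 202 203 203 204]
 [203 203 199 204 204 204 205 204 203 205 203 203 203 201 202 202 200 201
  201 200 202 203 203 203]]
```

The end of the toggle shows at about (88.5,200), against (89.7,199) predicted when thrown, so the switch is flipped. The driver axis is near (0.539,-0.0455). I'll descend onto it and grip.

Emit:
apply_moves:
  motion:
    - {"x": -0.8, "y": -1.2, "z": -3, "yaw": 0, "hand": 0.3}
    - {"x": -0.8, "y": -1.2, "z": -8, "yaw": 0, "hand": 0.0}
    - {"x": -0.8, "y": -1.2, "z": -12, "yaw": 0, "hand": -0.2}
    - {"x": -0.8, "y": -1.2, "z": -14.5, "yaw": 0, "hand": -0.3}
    - {"x": -0.8, "y": -1.2, "z": -15.4, "yaw": 0, "hand": -0.4}
    - {"x": -0.8, "y": -1.2, "z": -15.4, "yaw": 0, "hand": -0.5}

```text
clock: 9.25
position: [0.5417, -0.0449, 0.1136]
ee_rot: [-3.137, -0.177, 0.001]
force: [0.9, 0.7, 1.6]
width: 0.264
gripper_force: 0.0
```

Emit:
apply_moves:
  motion:
    - {"x": 0, "y": 0, "z": 0, "yaw": 0, "hand": -1}
    - {"x": 0, "y": 0, "z": 0, "yaw": 0, "hand": -1}
    - {"x": 0, "y": 0, "z": 0, "yaw": 0, "hand": -1}
    - {"x": 0, "y": 0, "z": 0, "yaw": 0, "hand": -1}
  newtons: 30

```text
clock: 9.75
position: [0.5422, -0.0449, 0.1145]
ee_rot: [3.136, 0.177, 0.003]
force: [-0.2, 1.0, 6.3]
width: 0.108
gripper_force: 30.0
```

Emit:
apply_moves:
  motion:
    - {"x": 0, "y": 0, "z": 1, "yaw": 0, "hand": -1}
    - {"x": 0, "y": 0, "z": 3, "yaw": 0, "hand": -1}
    - {"x": 0, "y": 0, "z": 6, "yaw": 0, "hand": -1}
    - {"x": 0, "y": 0, "z": 9.5, "yaw": 0, "hand": -1}
    - {"x": 1, "y": 0, "z": 12, "yaw": 0, "hand": -1}
    - {"x": 2, "y": -3, "z": 12, "yaw": 0, "hand": -1}
    - {"x": 2, "y": -6, "z": 12, "yaw": 0, "hand": -1}
    - {"x": 2, "y": -8, "z": 12, "yaw": 0, "hand": -1}
    - {"x": 2, "y": -8, "z": 12, "yaw": 0, "hand": -1}

```text
clock: 10.88
position: [0.561, -0.1264, 0.2337]
ee_rot: [3.137, 0.172, -0.001]
force: [-1.0, 0.9, -1.5]
width: 0.111
gripper_force: 30.0
```

```bash
python3 - <<'E'
from h import *
s=observe();p=s["position"];print(s["clock"],p,s["ee_rot"],s["force"],s["width"],s["gripper_force"])
for c in("wrist","scene"):
  get_image(c)
  for q in ["driver","driver_tip","bore_mouth","reset_box"]:
    for r in silhouettes(q,c)[:2]:
      k=r["mask"];v,u=np.nonzero(k);print(c,q,round(r["p"],2),np.round(r["rect"],1),k.sum())
      if q=="driver":
        for row in range(v.min(),v.max()+1,4): print(row,u[v==row].mean(),end="; ")
        print()
  for d in(-.06,0.0,.08,.122): print(d,proj(c,p+[0,0,.019-d]))
  cv2.imwrite(f"pics/{c}4.png",get_image(c))
for z in (.064,): print("bore",proj("scene",(.466,-.256,z)),proj("wrist",(.466,-.256,z)))
E
```

```text
10.875 [ 0.56096043 -0.12644058  0.23367097] [ 3.13650322e+00  1.72349313e-01 -9.60695000e-04] [-0.98710508  0.91704449 -1.51323208] 0.11090248111170854 29.997423262093434
wrist driver 0.62 [247.7 193.  274.6 312.1] 1294
194 259.0; 198 259.0; 202 259.0; 206 259.5; 210 259.5; 214 259.5; 218 259.5; 222 259.5; 226 259.5; 230 259.0; 234 259.0; 238 259.0; 242 259.5; 246 259.5; 250 259.5; 254 259.5; 258 255.0; 262 nan; 266 nan; 270 nan; 274 nan; 278 nan; 282 nan; 286 nan; 290 259.0; 294 259.5; 298 259.0; 302 259.5; 306 260.0; 310 260.0; 
wrist driver_tip 0.66 [247.4 190.8 273.7 314.5] 1234
wrist bore_mouth 0.62 [317.7 172.7 427.9 253.8] 4835
wrist reset_box 0.76 [320.1 175.3 424.2 253.9] 4588
-0.06 [264.6359556  353.66394888]
0.0 [262.82897449 258.80194544]
0.08 [261.82845509 206.27717147]
0.122 [261.5308901  190.65575141]
scene driver 0.68 [212.4  99.9 216.9 133.7] 114
101 213.0; 105 213.5; 109 214.0; 113 214.5; 117 214.5; 121 214.5; 125 214.5; 129 215.0; 133 215.0; 
scene driver_tip 0.59 [213.2  99.4 217.5 143. ] 188
scene driver_tip 0.33 [200.5 238.2 223.3 257.1] 199
scene bore_mouth 0.85 [137.4 173.3 182.1 226.4] 2112
scene reset_box 0.74 [136.1 173.1 188.  224. ] 2112
-0.06 [210.87423873  85.30595463]
0.0 [212.66498356 115.23197513]
0.08 [214.87893872 152.2304724 ]
0.122 [215.96915076 170.44954367]
bore [159.3755003  181.96023495] [364.56606582 268.12187592]<stdin>:9: RuntimeWarning: Mean of empty slice.
  ret = ret.dtype.type(ret / rcount)
```

The driver is held and vertical; the networks and the projection agree within about 2 px. Next I'll go above the bore.

Emit:
apply_moves:
  motion:
    - {"x": 0, "y": -5, "z": 0, "yaw": 0, "hand": -1}
    - {"x": -2, "y": -9, "z": 0, "yaw": 0, "hand": -1}
    - {"x": -5, "y": -12, "z": -1, "yaw": 0, "hand": -1}
    - {"x": -8, "y": -13, "z": -2, "yaw": 0, "hand": -1}
    - {"x": -9, "y": -13, "z": -3, "yaw": 0, "hand": -1}
    - {"x": -9, "y": -13, "z": -3, "yaw": 0, "hand": -1}
    - {"x": -9, "y": -13, "z": -3, "yaw": 0, "hand": -1}

```text
clock: 12.35
position: [0.4729, -0.2541, 0.2041]
ee_rot: [3.136, 0.18, 0.002]
force: [-0.1, -0.0, 0.3]
width: 0.112
gripper_force: 30.0
```

```bash
python3 - <<'E'
from h import *
s=observe();p=s["position"];print(s["clock"],p,s["force"])
im=get_image("wrist");cv2.imwrite("pics/w5.png",im)
for q in ["driver","bore_mouth","reset_box"]:
    for r in silhouettes(q,"wrist")[:2]:
      k=r["mask"].astype(np.uint8);v,u=np.nonzero(k);print(q,round(r["p"],2),np.round(r["rect"],1),k.sum())
      if q=="reset_box":
        c=max(cv2.findContours(k,0,2)[0],key=cv2.contourArea)[:,0]
        print(cv2.minAreaRect(np.array([ray("wrist",x,.064)[:2] for x in c],np.float32)))
print("tip",proj("wrist",p+[-.003,0,-.105]),"bore",proj("wrist",(.4675,-.256,.064)))
u,v=map(int,proj("wrist",(.4675,-.256,.064)))
cv2.imwrite("pics/w5c.png",cv2.resize(im[v-60:v+60,u-80:u+80],None,fx=5,fy=5,interpolation=2));print(u,v)
E
```

```text
12.35 [ 0.47294243 -0.25410702  0.20408291] [-0.07426374 -0.00540675  0.28280352]
bore_mouth 0.57 [209.2  80.  330.6 229.1] 11685
reset_box 0.58 [209.3  76.1 324.3 228.6] 12030
((0.4959680736064911, -0.2605917751789093), (0.08753553032875061, 0.14071698486804962), 83.81585693359375)
tip [257.08700519 191.79932148] bore [259.04765041 184.59229618]
259 184
```

View pics/w5c.png

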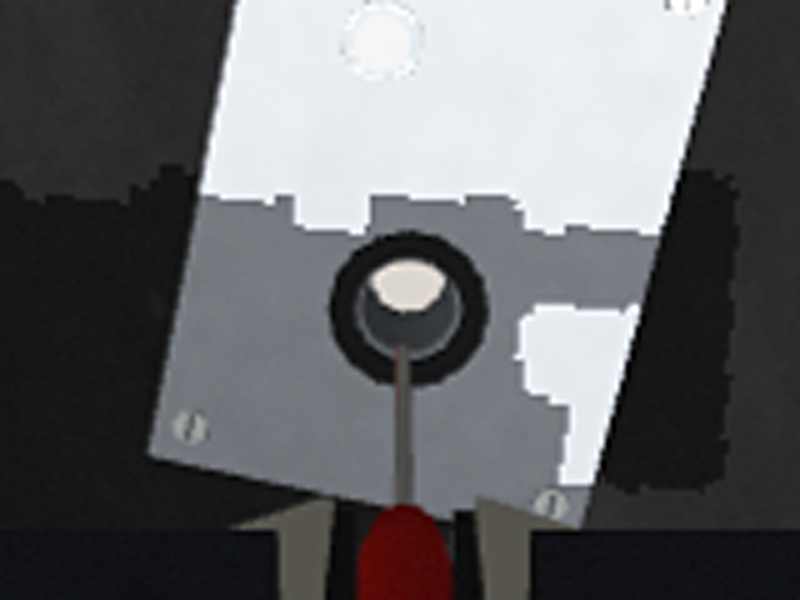

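The picture shows the tip at crop (403,345), which is pixel (259.6,193), and the bore centre at crop (410,308), which is pixel (261,185.6).

```bash
python3 - <<'E'
from h import *
t=ray("wrist",(259.6,193),.099);b=ray("wrist",(261,185.6),.064);print(t,b,b-t,observe()["position"])
E
```

```text
[ 0.46911451 -0.25633858  0.099     ] [ 0.46672868 -0.25795916  0.064     ] [-0.00238583 -0.00162058 -0.035     ] [ 0.47235829 -0.25454747  0.20395837]
```

Emit:
apply_moves:
  motion:
    - {"x": -0.2, "y": -0.2, "z": -1, "yaw": 0, "hand": -1}
    - {"x": -0.2, "y": -0.2, "z": -2.2, "yaw": 0, "hand": -1}
    - {"x": -0.2, "y": -0.2, "z": -3.4, "yaw": 0, "hand": -1}
    - {"x": -0.2, "y": -0.2, "z": -4.6, "yaw": 0, "hand": -1}
    - {"x": -0.2, "y": -0.2, "z": -5.4, "yaw": 0, "hand": -1}
    - {"x": -0.2, "y": -0.2, "z": -5.8, "yaw": 0, "hand": -1}
    - {"x": -0.2, "y": -0.2, "z": -5.8, "yaw": 0, "hand": -1}
  newtons: 40

```text
clock: 13.42
position: [0.4694, -0.2569, 0.1455]
ee_rot: [-3.137, -0.177, 0.0]
force: [-0.1, 0.2, -0.7]
width: 0.107
gripper_force: 40.0
```

Emit:
apply_moves:
  motion:
    - {"x": 0, "y": 0, "z": -0.2, "yaw": 0, "hand": -1}
    - {"x": 0, "y": 0, "z": -0.4, "yaw": 0, "hand": -1}
    - {"x": 0, "y": 0, "z": -0.6, "yaw": 0, "hand": -1}
    - {"x": 0, "y": 0, "z": -0.6, "yaw": 0, "hand": -1}

```text
clock: 13.92
position: [0.4697, -0.257, 0.1399]
ee_rot: [3.136, 0.177, 0.001]
force: [0.2, -0.5, 2.8]
width: 0.106
gripper_force: 40.0
```

Emit:
apply_moves:
  motion:
    - {"x": 0, "y": 0, "z": -0.2, "yaw": 0, "hand": -1}
    - {"x": 0, "y": 0, "z": -0.4, "yaw": 0, "hand": -1}
    - {"x": 0, "y": 0, "z": -0.4, "yaw": 0, "hand": -1}
    - {"x": 0, "y": 0, "z": -0.4, "yaw": 0, "hand": -1}

```text
clock: 14.42
position: [0.47, -0.2571, 0.1362]
ee_rot: [3.136, 0.177, 0.002]
force: [-0.3, 0.3, 7.5]
width: 0.112
gripper_force: 40.0
```

Emit:
apply_moves:
  motion:
    - {"x": 0, "y": 0, "z": -0.1, "yaw": 0, "hand": -1}
    - {"x": 0, "y": 0, "z": -0.2, "yaw": 0, "hand": -1}
    - {"x": 0, "y": 0, "z": -0.2, "yaw": 0, "hand": -1}
    - {"x": 0, "y": 0, "z": -0.2, "yaw": 0, "hand": -1}

```text
clock: 14.92
position: [0.4705, -0.2574, 0.1351]
ee_rot: [3.135, 0.177, 0.004]
force: [-2.3, 1.1, 15.1]
width: 0.109
gripper_force: 40.0
```

Emit:
apply_moves:
  motion:
    - {"x": 0, "y": 0, "z": 0.1, "yaw": 0, "hand": -1}
    - {"x": 0, "y": 0, "z": 0.1, "yaw": 0, "hand": -1}
    - {"x": 0, "y": 0, "z": 0.1, "yaw": 0, "hand": -1}

```text
clock: 15.3
position: [0.4702, -0.2572, 0.1356]
ee_rot: [3.136, 0.177, 0.003]
force: [-1.3, 0.8, 11.7]
width: 0.108
gripper_force: 40.0
```

```bash
python3 - <<'E'
from h import *
f=[]
for i in range(6): get_image("scene");s=observe();f.append(s["force"])
print(np.mean(f,0),s["position"],s["width"],s["gripper_force"])
if np.mean(f,0)[2]>7.5: print(sign_off())
E
```

```text
[-1.13552653  0.53784309 12.100071  ] [ 0.47022869 -0.25726401  0.13565658] 0.10671113214875799 40.003522317147144
the job is handed in; nothing more can be done
None
```

I flipped the toggle first, then took the driver from its stand. I handed the job in with the driver still gripped at 40 N and holding the button down with about 12 N (5 N presses it fully). It took about 16 s, and I never went near the sample grip, loupe or weight.

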